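Tell closed parts pots apart by heft and load them into their spring trays

ROBOT

A 6-joint arm with a two-finger parallel gripper is mounted at the origin on the work surface. World frame = base frame: x ahead of the robot, y to its left, z up, the work surface at z = 0. Lengths are in m, angles in degrees, forces in N, time in s.
With the tool pointing down it reaches from about 0.25 to 0.725 m from the base axis. Payload 4 kg.
Tool frame: the origin (TCP) lies midway between the tips of the shut fingers; the grasp point (between the pads) lies 19 mm behind it; y points along the fingers, x is the direction in which the jaws open and shut, and the axes are right-handed (so a half turn about y gives the same grasp; the last joint's range is limited). The gripper opens to 85 mm and grips with 20 to 120 N. Pads are 22 mm wide; open, the fingers measure 114 mm over their backs; the gripper's body (76 mm by 85 mm) begins 54 mm behind the grasp point. The pads swing forward as they close: fully open they stand 13 mm farther back than shut.
Start: joints at [74.083, 13.785, 0.286, 76.501, 0, 90], TCP at [0.137, 0.481, 0.231] pointing down, gripper open.
Joint ranges: [-155.79, 155.79], [-60.16, 107.12], [-62.33, 73.08], [-114, 123.19], [-81.49, 82.49], [-180, 180]. Speed limits (degrees/s): [159.86, 159.86, 180, 180, 180, 180].

INTERFACE

Orientations are given as a 3x3 rotation matrix whose columns are the frame's x, y, z axes.
In Python, from cell import status, capture, manip gives the robot as it stands. The module is installed in compiled form; this text tells all that it offers.
- The arm moves only by the tool apply_moves, never from a script. Its argument "steps" is one flat list of numbers, 7 for each row, row after row: the shift along the tool's x, y, z as a fraction of full scale, then the turn, a rotation vector about the tool's x, y, z as a fraction of full scale, then the gripper command: -1 is shut, 1 is fully open, values between are in proportion. In form: [tx, ty, tz, rx, ry, rz, grip, tx, ty, tz, rx, ry, rz, grip, ...]. A call has 1 to 5 rows; each row is the pose to reach, as a shift and turn from the pose commanded when the call began, along the tool's axes at that moment; what a row does not reach only later rows make up. Full scale, the value 1, is 150 mm for a shift and 90 degrees for a turn. A row lasts 1/8 s, in which the tool goes at most 62.5 mm and 10.7 degrees, less where a joint would pass 70% of its speed; a pose out of reach is approached as far as the arm can. A call with a number of a shift or a turn outside -1 to 1 is refused whole. A call with a gripper value outside its range is refused whole. The fingers move at their own pace and stop on an object; the grip force is fixed at half the most. Time passes only in rows, so rows that repeat a pose let the fingers close. It gives the time, the measured TCP pose, the force and the opening at its end, in the units of the state.
- status.get_state(): the state, without advancing time (a new reading comes with each control period).
- capture(name): name is "side" or "top" or "wrist"; returns a dict with "img" (384x512x3 uint8, red, green, blue), "intrinsics" (3x3 intrinsics, pixels), "k1" (the pictures are not rectified: a ray, as slopes to the right and down, at radius r is drawn at 1 + k1 r^2 times it, then the intrinsics apply), "position" and "attitude" of the camera in the world; the wrist camera has in their place "hand_eye" (4x4, takes a point from camera to tool coordinates, whose origin is the TCP and whose axes are the tool frame's). Camera axes: x right, y down, z forward; pixel columns grow to the right and rows downward; lengths in m; the calibration is good to about 2 mm. A picture is of the moment at which its call begins: read the wrist's pose just before it. There is no depth.
- manip.hand_in(): hands the job in, once; it reports no verdict.
The state is a dict: "time": time; "joint_pos": joint angles; "qvel": joint speeds; "joint_efforts": joint torques, N m; "eef_pos": TCP position; "eef_rot": TCP orientation; "ft_force": force on the tool from outside, world axes, zero at the start; "ft_torque": the same for the moment, N m; "width": finger opening in m.
Only numpy, scipy, OpenCV 4.12 (cv2) and the standard library are available. Lean on these libraries where they do the work, as an engineer would, in place of code of your own. Each camera call takes 0.05 s, during which the arm holds its last target. There are 200 camera calls.

TASK

Pick up the two unmarked pots one at a time; hold each still a moment to feel by its weight what is inside, then load it into its spring tray before taking the other: solid hub in red, rivets in yellow, hollow hub in blue. To load a pot, push the paddle back with it, lower it behind the front lip until it stands upright on the tray floor, and only then let go. Work gently, without shoving or dropping the pots into the trays, and leave the other things on the bench where they are.

Things in the scene. Friction and masses are not known exactly. Their poses are not given: they have to be found in the camera images.
- pot_a: One of two alike pots standing on the bench: grey cylinder 58 mm in diameter, 80 mm tall, the top 16 mm a black ribbed lid. Origin: centre of the underside, z up. Rigid: may be gripped firmly. Hidden inside, a different one of three fillings each (changing from start to start), with some play. Whole pot: solid hub 0.85 kg, rivets 0.45 kg, hollow hub 0.20 kg, within 7 percent.
- pot_b: One of two alike pots standing on the bench: grey cylinder 58 mm in diameter, 80 mm tall, the top 16 mm a black ribbed lid. Origin: centre of the underside, z up. Rigid: may be gripped firmly. Hidden inside, a different one of three fillings each (changing from start to start), with some play. Whole pot: solid hub 0.85 kg, rivets 0.45 kg, hollow hub 0.20 kg, within 7 percent.
- tray_red: Fixed aluminium spring tray, red lip strip and paddle, for pots with a SOLID hub (0.85 kg). Origin: underside, below the spot where a loaded pot's axis belongs; x runs from lip to end plate (away from the robot, within 0.15 rad), z up. Floor top at z = 4 mm; 66 mm wide inside, 72 outside; side walls to z = 16 mm; front lip at x = -34 to -31 mm, top at z = 14 mm; end plate at x = 139 mm.
- paddle_red (a joint): The red tray's paddle: upright plate 54 mm wide, z = 6 to 72 mm, across the tray. Value: m pushed back along tray x; 0 as found, with its face at x = -26 mm in the tray (55 mm back when a pot stands at the origin). Its spring resists with about 3 N at 0, 6 N at 60 mm, 8 N at the end of its travel, 110 mm, and keeps it pressed on the pot.
- tray_yellow: Fixed aluminium spring tray, yellow lip strip and paddle, for pots with RIVETS (0.45 kg). Origin: underside, below the spot where a loaded pot's axis belongs; x runs from lip to end plate (away from the robot, within 0.15 rad), z up. Floor top at z = 4 mm; 66 mm wide inside, 72 outside; side walls to z = 16 mm; front lip at x = -34 to -31 mm, top at z = 14 mm; end plate at x = 139 mm.
- paddle_yellow (a joint): The yellow tray's paddle: upright plate 54 mm wide, z = 6 to 72 mm, across the tray. Value: m pushed back along tray x; 0 as found, with its face at x = -26 mm in the tray (55 mm back when a pot stands at the origin). Its spring resists with about 3 N at 0, 6 N at 60 mm, 8 N at the end of its travel, 110 mm, and keeps it pressed on the pot.
- tray_blue: Fixed aluminium spring tray, blue lip strip and paddle, for pots with a HOLLOW hub (0.20 kg). Origin: underside, below the spot where a loaded pot's axis belongs; x runs from lip to end plate (away from the robot, within 0.15 rad), z up. Floor top at z = 4 mm; 66 mm wide inside, 72 outside; side walls to z = 16 mm; front lip at x = -34 to -31 mm, top at z = 14 mm; end plate at x = 139 mm.
- paddle_blue (a joint): The blue tray's paddle: upright plate 54 mm wide, z = 6 to 72 mm, across the tray. Value: m pushed back along tray x; 0 as found, with its face at x = -26 mm in the tray (55 mm back when a pot stands at the origin). Its spring resists with about 3 N at 0, 6 N at 60 mm, 8 N at the end of its travel, 110 mm, and keeps it pressed on the pot.
- liner_red: The white slide liner that is the red tray's floor: 170 by 64 mm, top at z = 4 mm; its origin and axes are those of the tray. Liner, lip, walls and paddle are slippery, so a pot let go before it stands on the liner is thrown out over the lip by the spring. Pressing down on it must stay gentle: the tray is rigid.
- liner_yellow: The white slide liner that is the yellow tray's floor: 170 by 64 mm, top at z = 4 mm; its origin and axes are those of the tray. Liner, lip, walls and paddle are slippery, so a pot let go before it stands on the liner is thrown out over the lip by the spring. Pressing down on it must stay gentle: the tray is rigid.
- liner_blue: The white slide liner that is the blue tray's floor: 170 by 64 mm, top at z = 4 mm; its origin and axes are those of the tray. Liner, lip, walls and paddle are slippery, so a pot let go before it stands on the liner is thrown out over the lip by the spring. Pressing down on it must stay gentle: the tray is rigid.
- pulley: Bystander: loose grooved steel belt pulley lying flat, 110 mm diameter, 26 mm high; origin: centre of its underside.
- spanner: Bystander: loose steel spanner 150 mm long lying flat; origin: under its middle, x along it.
- driver: Bystander: loose screwdriver 150 mm long lying flat; origin: under its middle, x along it.
- bearing: Bystander: loose steel bearing ring, 48 mm diameter, 14 mm high; origin: centre of its underside.
- bolt_dish: Bystander: shallow aluminium dish with bolts, 144 mm diameter, 12 mm high; origin: centre of its underside.
- clutch_disc: Bystander: loose clutch disc lying flat, 201 mm diameter, hub 16 mm and dampers 18 mm high; origin: centre of its underside.
Mind the look-alikes: they are no part of the job. What is shaped like the pot_b but brown or pink is not meant.

How it is judged (in metres and radians):
On the way, in this order (a step that is already met when the one before it is completed fails the run):
1. one pot is lifted off the bench and held still in the fingers for a moment (((height (world z) of pot_a above 0.008 m and contact force between pot_a and the fingers above 2 N and linear speed of pot_a below 0.03 m/s) or (height (world z) of pot_b above 0.008 m and contact force between pot_b and the fingers above 2 N and linear speed of pot_b below 0.03 m/s))), for 0.2 s.
2. one pot stands released in the tray for its content ((((x of pot_a in the frame of tray_red between -0.006 and 0.012 m and y of pot_a in the frame of tray_red between -0.007 and 0.007 m and z of pot_a in the frame of tray_red below 0.008 m and angle between pot_a's own z axis and vertical below 0.1 rad and linear speed of pot_a below 0.02 m/s and contact force between pot_a and the fingers below 0.2 N and contact force between pot_a and liner_red between 6.3 and 14 N) or (x of pot_a in the frame of tray_yellow between -0.006 and 0.012 m and y of pot_a in the frame of tray_yellow between -0.007 and 0.007 m and z of pot_a in the frame of tray_yellow below 0.008 m and angle between pot_a's own z axis and vertical below 0.1 rad and linear speed of pot_a below 0.02 m/s and contact force between pot_a and the fingers below 0.2 N and contact force between pot_a and liner_yellow between 3.05 and 6.3 N) or (x of pot_a in the frame of tray_blue between -0.006 and 0.012 m and y of pot_a in the frame of tray_blue between -0.007 and 0.007 m and z of pot_a in the frame of tray_blue below 0.008 m and angle between pot_a's own z axis and vertical below 0.1 rad and linear speed of pot_a below 0.02 m/s and contact force between pot_a and the fingers below 0.2 N and contact force between pot_a and liner_blue between 0.5 and 3.05 N)) or ((x of pot_b in the frame of tray_red between -0.006 and 0.012 m and y of pot_b in the frame of tray_red between -0.007 and 0.007 m and z of pot_b in the frame of tray_red below 0.008 m and angle between pot_b's own z axis and vertical below 0.1 rad and linear speed of pot_b below 0.02 m/s and contact force between pot_b and the fingers below 0.2 N and contact force between pot_b and liner_red between 6.3 and 14 N) or (x of pot_b in the frame of tray_yellow between -0.006 and 0.012 m and y of pot_b in the frame of tray_yellow between -0.007 and 0.007 m and z of pot_b in the frame of tray_yellow below 0.008 m and angle between pot_b's own z axis and vertical below 0.1 rad and linear speed of pot_b below 0.02 m/s and contact force between pot_b and the fingers below 0.2 N and contact force between pot_b and liner_yellow between 3.05 and 6.3 N) or (x of pot_b in the frame of tray_blue between -0.006 and 0.012 m and y of pot_b in the frame of tray_blue between -0.007 and 0.007 m and z of pot_b in the frame of tray_blue below 0.008 m and angle between pot_b's own z axis and vertical below 0.1 rad and linear speed of pot_b below 0.02 m/s and contact force between pot_b and the fingers below 0.2 N and contact force between pot_b and liner_blue between 0.5 and 3.05 N)))), for 0.3 s.
3. with that pot left in its tray, the other is lifted and held still in the fingers for a moment ((((height (world z) of pot_a above 0.008 m and contact force between pot_a and the fingers above 2 N and linear speed of pot_a below 0.03 m/s) and ((x of pot_b in the frame of tray_red between -0.006 and 0.012 m and y of pot_b in the frame of tray_red between -0.007 and 0.007 m and z of pot_b in the frame of tray_red below 0.008 m and angle between pot_b's own z axis and vertical below 0.1 rad and linear speed of pot_b below 0.02 m/s and contact force between pot_b and the fingers below 0.2 N and contact force between pot_b and liner_red between 6.3 and 14 N) or (x of pot_b in the frame of tray_yellow between -0.006 and 0.012 m and y of pot_b in the frame of tray_yellow between -0.007 and 0.007 m and z of pot_b in the frame of tray_yellow below 0.008 m and angle between pot_b's own z axis and vertical below 0.1 rad and linear speed of pot_b below 0.02 m/s and contact force between pot_b and the fingers below 0.2 N and contact force between pot_b and liner_yellow between 3.05 and 6.3 N) or (x of pot_b in the frame of tray_blue between -0.006 and 0.012 m and y of pot_b in the frame of tray_blue between -0.007 and 0.007 m and z of pot_b in the frame of tray_blue below 0.008 m and angle between pot_b's own z axis and vertical below 0.1 rad and linear speed of pot_b below 0.02 m/s and contact force between pot_b and the fingers below 0.2 N and contact force between pot_b and liner_blue between 0.5 and 3.05 N))) or ((height (world z) of pot_b above 0.008 m and contact force between pot_b and the fingers above 2 N and linear speed of pot_b below 0.03 m/s) and ((x of pot_a in the frame of tray_red between -0.006 and 0.012 m and y of pot_a in the frame of tray_red between -0.007 and 0.007 m and z of pot_a in the frame of tray_red below 0.008 m and angle between pot_a's own z axis and vertical below 0.1 rad and linear speed of pot_a below 0.02 m/s and contact force between pot_a and the fingers below 0.2 N and contact force between pot_a and liner_red between 6.3 and 14 N) or (x of pot_a in the frame of tray_yellow between -0.006 and 0.012 m and y of pot_a in the frame of tray_yellow between -0.007 and 0.007 m and z of pot_a in the frame of tray_yellow below 0.008 m and angle between pot_a's own z axis and vertical below 0.1 rad and linear speed of pot_a below 0.02 m/s and contact force between pot_a and the fingers below 0.2 N and contact force between pot_a and liner_yellow between 3.05 and 6.3 N) or (x of pot_a in the frame of tray_blue between -0.006 and 0.012 m and y of pot_a in the frame of tray_blue between -0.007 and 0.007 m and z of pot_a in the frame of tray_blue below 0.008 m and angle between pot_a's own z axis and vertical below 0.1 rad and linear speed of pot_a below 0.02 m/s and contact force between pot_a and the fingers below 0.2 N and contact force between pot_a and liner_blue between 0.5 and 3.05 N))))), for 0.2 s.
At the end, for the whole second after the job is handed in: Both pots stand released, at rest and upright (0.1 rad) on the floor of the tray for their content (solid hub red, rivets yellow, hollow hub blue), behind its lip: underside at most 8 mm over the bench, -6 to +12 mm along and within 7 mm across from the tray's origin (((x of pot_a in the frame of tray_red between -0.006 and 0.012 m and y of pot_a in the frame of tray_red between -0.007 and 0.007 m and z of pot_a in the frame of tray_red below 0.008 m and angle between pot_a's own z axis and vertical below 0.1 rad and linear speed of pot_a below 0.02 m/s and contact force between pot_a and the fingers below 0.2 N and contact force between pot_a and liner_red between 6.3 and 14 N) or (x of pot_a in the frame of tray_yellow between -0.006 and 0.012 m and y of pot_a in the frame of tray_yellow between -0.007 and 0.007 m and z of pot_a in the frame of tray_yellow below 0.008 m and angle between pot_a's own z axis and vertical below 0.1 rad and linear speed of pot_a below 0.02 m/s and contact force between pot_a and the fingers below 0.2 N and contact force between pot_a and liner_yellow between 3.05 and 6.3 N) or (x of pot_a in the frame of tray_blue between -0.006 and 0.012 m and y of pot_a in the frame of tray_blue between -0.007 and 0.007 m and z of pot_a in the frame of tray_blue below 0.008 m and angle between pot_a's own z axis and vertical below 0.1 rad and linear speed of pot_a below 0.02 m/s and contact force between pot_a and the fingers below 0.2 N and contact force between pot_a and liner_blue between 0.5 and 3.05 N)) and ((x of pot_b in the frame of tray_red between -0.006 and 0.012 m and y of pot_b in the frame of tray_red between -0.007 and 0.007 m and z of pot_b in the frame of tray_red below 0.008 m and angle between pot_b's own z axis and vertical below 0.1 rad and linear speed of pot_b below 0.02 m/s and contact force between pot_b and the fingers below 0.2 N and contact force between pot_b and liner_red between 6.3 and 14 N) or (x of pot_b in the frame of tray_yellow between -0.006 and 0.012 m and y of pot_b in the frame of tray_yellow between -0.007 and 0.007 m and z of pot_b in the frame of tray_yellow below 0.008 m and angle between pot_b's own z axis and vertical below 0.1 rad and linear speed of pot_b below 0.02 m/s and contact force between pot_b and the fingers below 0.2 N and contact force between pot_b and liner_yellow between 3.05 and 6.3 N) or (x of pot_b in the frame of tray_blue between -0.006 and 0.012 m and y of pot_b in the frame of tray_blue between -0.007 and 0.007 m and z of pot_b in the frame of tray_blue below 0.008 m and angle between pot_b's own z axis and vertical below 0.1 rad and linear speed of pot_b below 0.02 m/s and contact force between pot_b and the fingers below 0.2 N and contact force between pot_b and liner_blue between 0.5 and 3.05 N))); the robot touches nothing.
It fails at once if a pot is pressed or dropped onto a tray's floor with more than 40 N (contact force between any of pot_a, pot_b and liner_red above 40 N or contact force between any of pot_a, pot_b and liner_yellow above 40 N or contact force between any of pot_a, pot_b and liner_blue above 40 N).
It fails at once if a pot is shoved into a tray: all its contacts with the tray together above 60 N (contact force between any of pot_a, pot_b and tray_red above 60 N or contact force between any of pot_a, pot_b and tray_yellow above 60 N or contact force between any of pot_a, pot_b and tray_blue above 60 N).
It fails at once if a pot is tipped over (more than 0.6 rad) (angle between any of pot_a, pot_b's own z axis and vertical above 0.6 rad).
It fails at once if the fingers hit a tray or its paddle with more than 25 N (contact force between the fingers and tray_red above 25 N or contact force between the fingers and tray_yellow above 25 N or contact force between the fingers and tray_blue above 25 N).
It fails at once if another thing on the bench is moved by more than 20 mm (distance of any of pulley, spanner, driver, bearing, bolt_dish, clutch_disc from where it was at the start of the episode above 0.02 m).
It also fails if it takes over 58 s, if anything falls off the work surface, if the arm or the gripper's body presses on something with over 40 N, if the wrist force passes 120 N, or if a joint passes its speed limit or range.

## Working session

There is one attempt and no reset: what is moved stays moved. The work goes in short steps, Python scripts to look and compute and a tool call to move; the robot and the scene stay as the last step left them, time stands still between calls to the robot, and variables do not carry over. Pictures are saved under pics/ and viewed, about 8 in all and at most 12, crops included, and the job is handed in when it is done.

Besides the shell and the picture viewer there is one more tool, called after "Call:" as name(argument=value, ...) on one line, values as JSON. apply_moves: Moves the arm, as the interface text tells. Its arguments: {"type":"object","properties":{"steps":{"type":"array","items":{"type":"number","minimum":-1,"maximum":1}}},"required":["steps"]}

```bash
mkdir -p pics; python3 - <<'E'
from cell import status, capture
import cv2,pickle,numpy as np
s=status.get_state();print(s)
for n in("side","top"):
    c=capture(n);pickle.dump(c,open(n+".pkl","wb"));print(n,{k:np.round(v,4).tolist() for k,v in c.items() if k!="img"})
    cv2.imwrite(f"pics/{n}0.png",cv2.resize(c["img"][:,:,::-1],(800,600),interpolation=cv2.INTER_CUBIC))
E
```

```text
{'time': 0.0, 'joint_pos': array([ 7.40831919e+01,  1.38320401e+01,  2.13302647e-01,  7.65027865e+01,
       -8.84400833e-04,  9.00015867e+01]), 'qvel': array([ 5.79879343e-02, -8.72087403e-05,  4.28093395e-03,  9.39284389e-02,
        1.16022684e-02,  2.72705069e-02]), 'joint_efforts': array([ 7.17990060e-04, -3.72319794e+01,  2.52405971e+01,  1.69859984e-02,
       -1.57608565e-04,  7.22133564e-06]), 'eef_pos': array([0.13694871, 0.48021036, 0.23041162]), 'eef_rot': array([[ 2.74267355e-01, -5.66819924e-04, -9.61653314e-01],
       [ 9.61651142e-01, -2.04390872e-03,  2.74267940e-01],
       [-2.12099213e-03, -9.99997751e-01, -1.54944101e-05]]), 'ft_force': array([-0.21030312,  1.18578269,  0.16188102]), 'ft_torque': array([0.00846693, 0.03147638, 0.00952105]), 'width': 0.08534830157145583}
side {'intrinsics': [[488.724, 0.0, 259.6134], [0.0, 488.724, 195.4198], [0.0, 0.0, 1.0]], 'k1': -0.1027, 'position': [0.3839, 0.9152, 0.9577], 'attitude': [[-0.9944, -0.0715, 0.0779], [-0.1056, 0.7035, -0.7028], [-0.0046, -0.7071, -0.7071]]}
top {'intrinsics': [[493.5778, 0.0, 255.0598], [0.0, 493.5778, 187.109], [0.0, 0.0, 1.0]], 'k1': -0.2158, 'position': [0.2847, 0.0062, 1.5432], 'attitude': [[-0.0198, -0.992, 0.1246], [-0.9998, 0.0194, -0.0051], [0.0026, -0.1247, -0.9922]]}
```

View pictures.

View pics/top0.png

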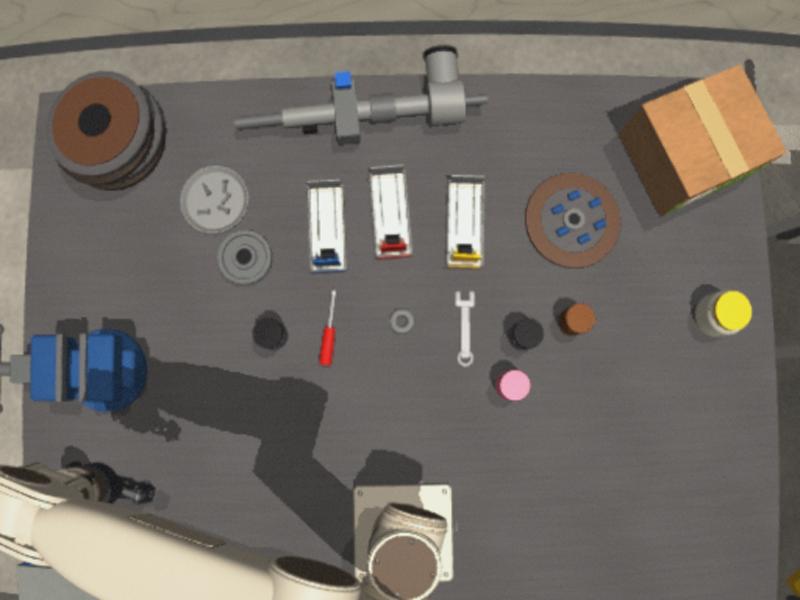

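View pics/side0.png

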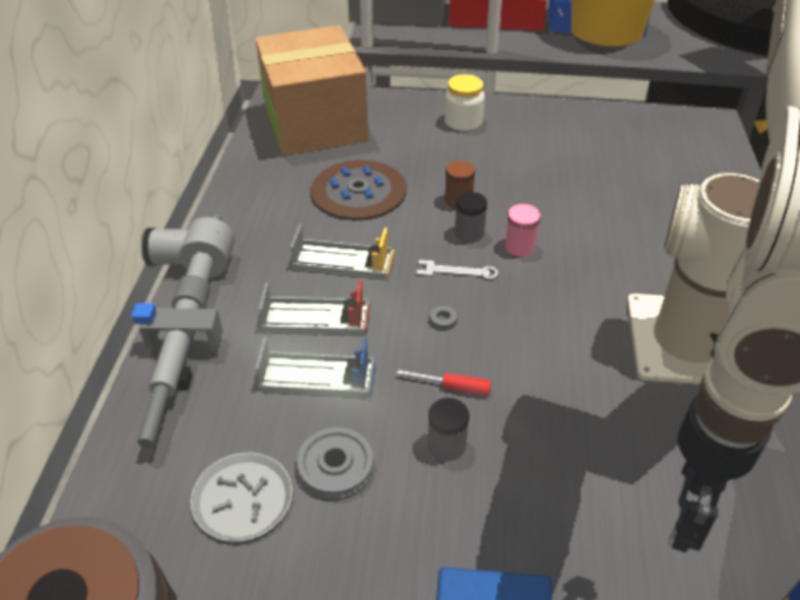

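```bash
cat > h.py <<'E'
import cv2,pickle,numpy as np
def ray(c,uv):
    K=np.array(c["intrinsics"]);k=c["k1"];uv=np.atleast_2d(np.array(uv,float))
    p=cv2.undistortPointsIter(uv.reshape(-1,1,2),K,np.array([k,0,0,0.]),None,None,(3,100,1e-10))[:,0]
    return np.c_[p,np.ones(len(p))]
def plane(c,uv,z,pos=None,att=None):
    pos=np.array(c["position"] if pos is None else pos);R=np.array(c["attitude"] if att is None else att)
    d=ray(c,uv)@R.T
    return pos+d*((z-pos[2])/d[:,2])[:,None]
def proj(c,P,pos=None,att=None):
    pos=np.array(c["position"] if pos is None else pos);R=np.array(c["attitude"] if att is None else att)
    return cv2.projectPoints(np.atleast_2d(P).astype(float),cv2.Rodrigues(R.T)[0],-R.T@pos,np.array(c["intrinsics"]),np.array([c["k1"],0,0,0.]))[0][:,0]
def crop(img,x0,y0,w,h,s): return cv2.resize(img[y0:y0+h,x0:x0+w,::-1],None,fx=s,fy=s,interpolation=cv2.INTER_CUBIC)
E
python3 - <<'E'
from h import *
t=pickle.load(open("top.pkl","rb"));s=pickle.load(open("side.pkl","rb"))
cv2.imwrite("pics/t1.png",crop(t["img"],190,100,130,80,6))
a=crop(t["img"],155,195,40,40,8);b=crop(t["img"],310,185,80,75,8)[:320]
c=crop(s["img"],262,245,50,55,5);d=crop(s["img"],270,95,80,75,5)
W=np.zeros((600,800,3),np.uint8)
for im,x,y in((a,0,0),(b[:, :440],340,0),(c,0,325),(d[:275],340,325)): W[y:y+im.shape[0],x:x+im.shape[1]]=im[:600-y,:800-x]
cv2.imwrite("pics/p1.png",W)
for n,p in dict(a=(268,333),b=(525,333),brown=(578,318),pink=(513,385)).items(): print(n,plane(t,np.array(p)/1.5625,.08))
for n,p in dict(a=(449,412),b=(471,202)).items(): print(n,plane(s,np.array(p)/1.5625,.08))
E
```

```text
a [[0.39504349 0.2497554  0.08      ]]
b [[ 0.38541369 -0.24159422  0.08      ]]
brown [[ 0.41187242 -0.34640932  0.08      ]]
pink [[ 0.28691053 -0.21515819  0.08      ]]
a [[0.39621792 0.25087181 0.08      ]]
b [[ 0.38715992 -0.24345251  0.08      ]]
```

View pics/t1.png

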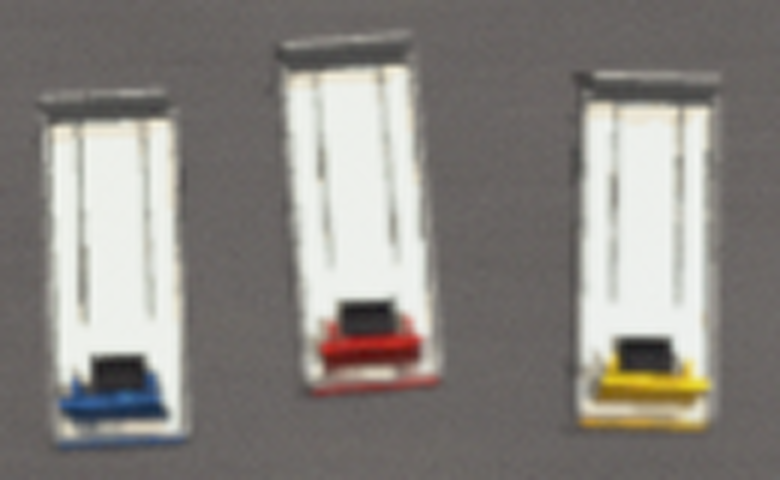

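View pics/p1.png

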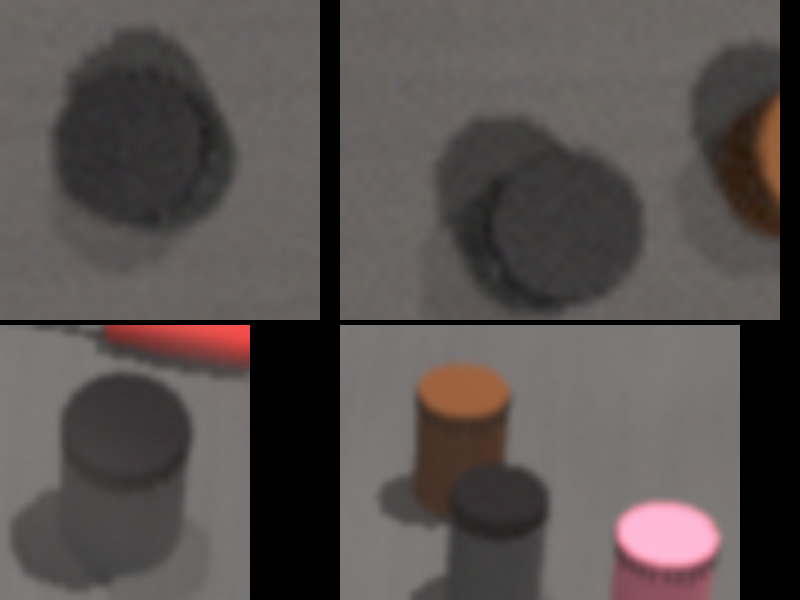

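```bash
python3 - <<'E'
from h import *
np.set_printoptions(precision=4,suppress=True)
t=pickle.load(open("top.pkl","rb"));s=pickle.load(open("side.pkl","rb"))
print("pots top",plane(t,[(171.5,213.25),(338.4,213.4)],.08)[:,:2].tolist(),"side",plane(s,[(287.2,264),(302,129.2)],.08)[:,:2].tolist())
f=lambda p:np.array(p)/6+(190,100)
T=dict(blue=[(55,442),(188,437),(52,123),(172,120)],red=[(310,390),(439,378),(285,70),(409,65)],yellow=[(581,425),(707,428),(585,103),(715,103)])
for n,q in T.items():
    L=plane(t,f(q[:2]),.014)[:,:2];R=plane(t,f(q[2:]),.004)[:,:2]
    m=L.mean(0);r=R.mean(0);d=r-m;yaw=np.arctan2(d[1],d[0]);u=d/np.hypot(*d)
    l=L[0]-L[1]
    print(n,"lip",m,"len",np.hypot(*d),"w",np.hypot(*l),np.hypot(*(R[0]-R[1])),"yaw",yaw,np.arctan2(-l[0],l[1]),"origin",m+.0335*u)
for n,p in dict(pulley=(244,257),driver=(327,340),drivertip=(333,292),spanner=(465,328),dish=(214,199),bearing=(402,321)).items(): print(n,plane(t,np.array(p)/1.5625,.015)[0,:2])
E
```

```text
pots top [[0.3946551261724573, 0.24981688174862918], [0.3844040992410341, -0.24882648403295773]] side [[0.3965137123158252, 0.2517954169392087], [0.38553467284509774, -0.24401073216349245]]
blue lip [0.5233 0.1382] len 0.17433655509158755 w 0.06983727596614579 0.06455052464686808 yaw 0.028993069023612282 0.01734744405994322 origin [0.5568 0.1391]
red lip [0.5501 0.0052] len 0.17503726935502434 w 0.06786699213098453 0.06664287954361293 yaw 0.06571488099550161 0.07462289711075228 origin [0.5835 0.0074]
yellow lip [ 0.5249 -0.1355] len 0.17767928921346227 w 0.06620755394983815 0.0700472805924241 yaw -0.056929158866197614 -0.04223392468052289 origin [ 0.5583 -0.1374]
pulley [0.5549 0.31  ]
driver [0.384  0.1423]
drivertip [0.4799 0.1294]
spanner [ 0.4026 -0.1325]
dish [0.6779 0.3746]
bearing [ 0.4191 -0.0074]
```

Call:
apply_moves(steps=[-0.1,0.05,-0.25,0,0,0,1,-0.25,0.1,-0.5,0,0,0,1,-0.35,0.15,-0.75,0,0,0,1,-0.5,0.2,-1,0,0,0,1,-0.5,0.2,-1,0,0,0,1])

```text
time: 0.72
eef_pos: [0.2617, 0.3651, 0.2003]
eef_rot: [[0.279, -0.001, -0.96], [0.96, -0.002, 0.279], [-0.003, -1.0, 0.001]]
ft_force: [-0.4, 0.5, -0.1]
width: 0.0853
```

Call:
apply_moves(steps=[-0.1,0.05,-0.25,0,0,0,1,-0.25,0.1,-0.5,0,0,0,1,-0.35,0.15,-0.75,0,0,0,1,-0.5,0.2,-1,0,0,0,1,-0.5,0.2,-1,0,0,0,1])

```text
time: 1.35
eef_pos: [0.3853, 0.2531, 0.1706]
eef_rot: [[0.278, -0.001, -0.961], [0.961, -0.001, 0.278], [-0.001, -1.0, 0.001]]
ft_force: [0.2, 0.5, 0.5]
width: 0.0853
```

```bash
cat >> h.py <<'E'
def wcap(name):
    from cell import status,capture
    s=status.get_state();c=capture("wrist");H=np.array(c["hand_eye"]);R=np.array(s["eef_rot"]);p=np.array(s["eef_pos"])
    c["attitude"]=R@H[:3,:3];c["position"]=p+R@H[:3,3];pickle.dump(c,open(name+".pkl","wb"))
    return s,c
def todelta(s,target):
    return np.array(s["eef_rot"]).T@(np.array(target)-s["eef_pos"])/.15
E
python3 - <<'E'
from h import *
np.set_printoptions(precision=4,suppress=True)
s,c=wcap("w1");print(s["time"],s["eef_pos"],s["eef_rot"],s["ft_force"]);print(c["hand_eye"],c["intrinsics"],c["k1"])
cv2.imwrite("pics/w1.png",c["img"][:,:,::-1])
print(todelta(s,[.395,.25,.15]), proj(c,[[.395,.25,.08],[.395,.25,0]],c["position"],c["attitude"]))
E
```

```text
1.35 [0.3853 0.2531 0.1706] [[ 0.2778 -0.0012 -0.9606]
 [ 0.9606 -0.0008  0.2778]
 [-0.0011 -1.      0.0009]] [0.1536 0.5014 0.486 ]
[[ 1.     -0.0003 -0.0004  0.0005]
 [ 0.0003 -0.2698  0.9629 -0.1435]
 [-0.0004 -0.9629 -0.2698  0.0686]
 [ 0.      0.      0.      1.    ]] [[314.0394   0.     254.284 ]
 [  0.     314.0394 188.9826]
 [  0.       0.       1.    ]] -0.05237058675398324
[-0.0017  0.1372 -0.0682] [[253.5373 205.2747]
 [253.8187 180.5264]]
```

View pics/w1.png

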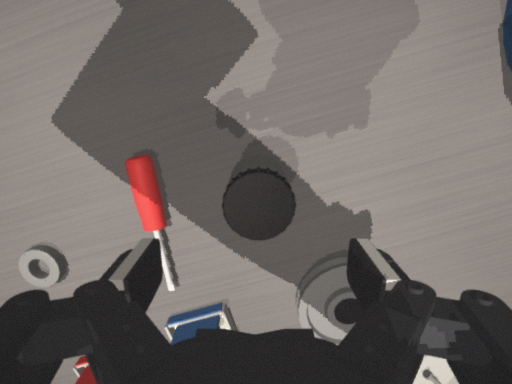

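Call:
apply_moves(steps=[0.02,0.1,-0.07,0,0,0,1,0.02,0.35,-0.07,0,0,0,1,0.02,0.6,-0.07,0,0,0,1,0.02,0.85,-0.07,0,0,0,1,0.02,0.99,-0.07,0,0,0,1])

```text
time: 2.02
eef_pos: [0.3936, 0.2547, 0.0201]
eef_rot: [[0.272, -0.003, -0.962], [0.962, -0.002, 0.272], [-0.002, -1.0, 0.002]]
ft_force: [-1.0, -0.2, 1.2]
width: 0.0855
```

Call:
apply_moves(steps=[0,0,0,0,0,0,1,0,0,0,0,0,0,-1,0,0,0,0,0,0,-1,0,0,0,0,0,0,-1,0,0,0,0,0,0,-1])

```text
time: 2.65
eef_pos: [0.3963, 0.255, 0.0241]
eef_rot: [[0.274, 0.002, -0.962], [0.962, 0.002, 0.274], [0.002, -1.0, -0.002]]
ft_force: [-0.5, -0.2, 6.3]
width: 0.0573
```

Call:
apply_moves(steps=[0,-0.03,0,0,0,0,-1,0,-0.1,0,0,0,0,-1,0,-0.2,0,0,0,0,-1,0,-0.3,0,0,0,0,-1,0,-0.3,0,0,0,0,-1])

```text
time: 3.28
eef_pos: [0.3964, 0.2549, 0.0692]
eef_rot: [[0.274, 0.003, -0.962], [0.962, 0.002, 0.274], [0.002, -1.0, -0.002]]
ft_force: [-0.9, -0.8, -2.4]
width: 0.0571
```

Call:
apply_moves(steps=[0,0,0,0,0,0,-1,0,0,0,0,0,0,-1,0,0,0,0,0,0,-1,0,0,0,0,0,0,-1,0,0,0,0,0,0,-1])

```text
time: 3.9
eef_pos: [0.3954, 0.2543, 0.0677]
eef_rot: [[0.274, -0.0, -0.962], [0.962, -0.0, 0.274], [-0.0, -1.0, 0.0]]
ft_force: [0.1, -0.1, -2.1]
width: 0.0571
```

Call:
apply_moves(steps=[0,0,0,0,0,0,-1])

```text
time: 4.03
eef_pos: [0.3954, 0.2543, 0.0678]
eef_rot: [[0.274, -0.0, -0.962], [0.962, -0.0, 0.274], [-0.0, -1.0, 0.0]]
ft_force: [0.3, 0.1, -1.3]
width: 0.0573
```

Call:
apply_moves(steps=[0,0,0,0,0,0,-1])

```text
time: 4.15
eef_pos: [0.3954, 0.2543, 0.0678]
eef_rot: [[0.274, 0.0, -0.962], [0.962, 0.0, 0.274], [0.0, -1.0, -0.0]]
ft_force: [-0.5, 0.5, -2.0]
width: 0.0575
```

Call:
apply_moves(steps=[0,0,0,0,0,0,-1])

```text
time: 4.28
eef_pos: [0.3954, 0.2543, 0.0678]
eef_rot: [[0.274, 0.0, -0.962], [0.962, -0.0, 0.274], [0.0, -1.0, -0.0]]
ft_force: [-0.1, 0.5, -2.2]
width: 0.0575
```

Call:
apply_moves(steps=[-0.12,0,-0.14,0,-0.04,0,-1,-0.24,0,-0.29,0,-0.08,0,-1,-0.36,0,-0.43,0,-0.12,0,-1,-0.48,0,-0.58,0,-0.16,0,-1,-0.607,0,-0.725,0,-0.193,0,-1])

```text
time: 4.9
eef_pos: [0.4756, 0.1362, 0.0678]
eef_rot: [[-0.027, 0.0, -1.0], [1.0, 0.0, -0.027], [0.0, -1.0, -0.0]]
ft_force: [0.3, 1.0, -1.1]
width: 0.0572
```

Call:
apply_moves(steps=[0,0,0,0,0,0,-1,0,0,0,0,0,0,-1])

```text
time: 5.15
eef_pos: [0.4746, 0.137, 0.0677]
eef_rot: [[-0.025, -0.001, -1.0], [1.0, 0.0, -0.025], [0.0, -1.0, 0.001]]
ft_force: [-0.0, -0.2, -2.0]
width: 0.0571
```

```bash
python3 - <<'E'
from h import *
np.set_printoptions(precision=4,suppress=True)
s,c=wcap("w2");print(s["time"],s["eef_pos"],s["eef_rot"],s["ft_force"])
cv2.imwrite("pics/w2.png",cv2.resize(c["img"][:,:,::-1],(800,600),interpolation=cv2.INTER_CUBIC))
p=s["eef_pos"];print(proj(c,[p+[0,0,.08-.0228],[.5233,.1382,.014],[.5233,.1732,.014],[.5233,.1032,.014]],c["position"],c["attitude"])*1.5625)
E
```

```text
5.15 [0.4746 0.137  0.0677] [[-0.0248 -0.0007 -0.9997]
 [ 0.9997  0.0003 -0.0248]
 [ 0.0003 -1.      0.0007]] [-0.014  -0.2471 -2.0347]
[[395.0346 499.1552]
 [396.2363 426.9268]
 [473.3052 428.4148]
 [319.0001 425.0893]]
```

View pics/w2.png

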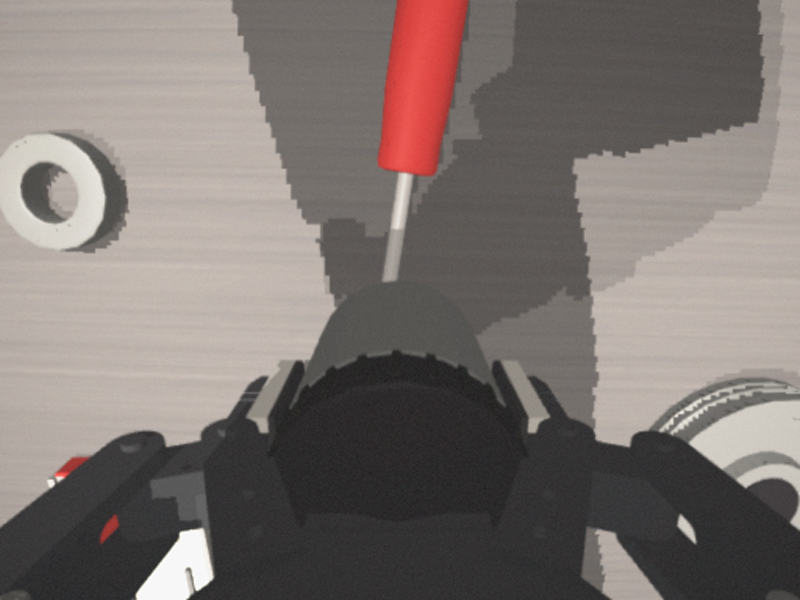

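Call:
apply_moves(steps=[0,-0.4,0,0,0,0,-1,-0.05,-0.8,-0.1,0,0,0,-1,-0.1,-0.95,-0.35,0,0,0,-1,-0.2,-0.95,-0.6,0,0,0,-1,-0.25,-0.95,-0.83,0,0,0,-1])

```text
time: 5.82
eef_pos: [0.6013, 0.1032, 0.211]
eef_rot: [[-0.026, 0.001, -1.0], [1.0, 0.0, -0.026], [0.0, -1.0, -0.001]]
ft_force: [-0.3, 1.2, -2.4]
width: 0.0572
```

Call:
apply_moves(steps=[0,0,0,0,0,0,-1,0,0,0,0,0,0,-1,0,0,0,0,0,0,-1])

```text
time: 6.2
eef_pos: [0.5993, 0.1033, 0.2104]
eef_rot: [[-0.027, -0.001, -1.0], [1.0, 0.0, -0.027], [0.0, -1.0, 0.001]]
ft_force: [0.1, 0.1, -1.4]
width: 0.0573
```

```bash
python3 - <<'E'
from h import *
np.set_printoptions(precision=4,suppress=True)
s,c=wcap("w3");print(s["time"],s["eef_pos"],s["eef_rot"],s["ft_force"])
cv2.imwrite("pics/w3.png",cv2.resize(c["img"][:,:,::-1],(800,600),interpolation=cv2.INTER_CUBIC))
P=[]
for o,y in(((.5568,.1391),.023),((.5835,.0074),.07),((.5583,-.1374),-.05)):
    u=np.array([np.cos(y),np.sin(y)]);v=np.array([-u[1],u[0]])
    P+=[[*(np.array(o)-.034*u+k*v),.014] for k in(.036,-.036)]
print(proj(c,P,c["position"],c["attitude"])*1.5625)
E
```

```text
6.2 [0.5993 0.1033 0.2104] [[-0.0265 -0.0007 -0.9996]
 [ 0.9996  0.0001 -0.0265]
 [ 0.0001 -1.      0.0007]] [ 0.1386  0.1372 -1.3534]
[[505.845  148.0971]
 [398.1049 147.3634]
 [306.7187 180.94  ]
 [202.4569 186.41  ]
 [100.4556 146.1387]
 [  0.3026 140.5462]]
```

View pics/w3.png

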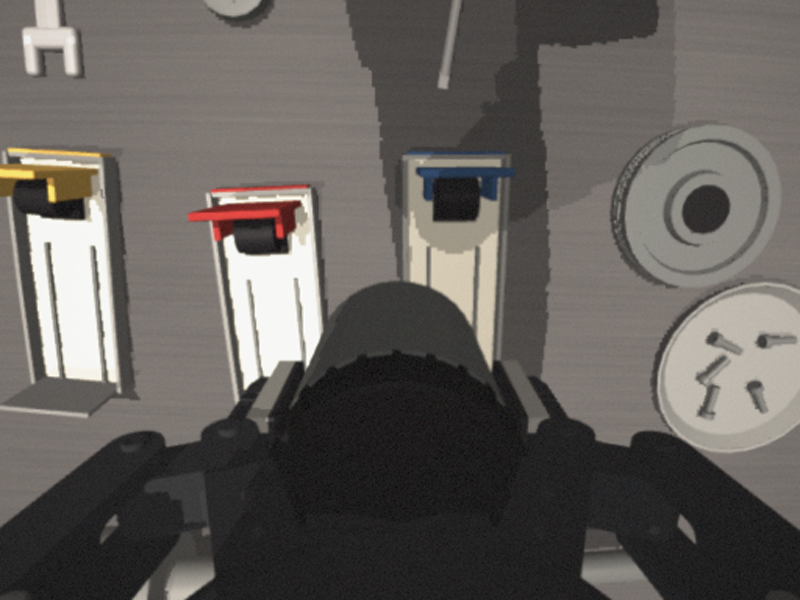

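```bash
python3 - <<'E'
from h import *
c=pickle.load(open("w3.pkl","rb"))
a=crop(c["img"],250,88,85,85,7)
cv2.imwrite("pics/w3c.png",a)
b=crop(c["img"],0,88,215,170,3.7);cv2.imwrite("pics/w3d.png",b)
E
```

```text
(no output)
```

View pics/w3c.png

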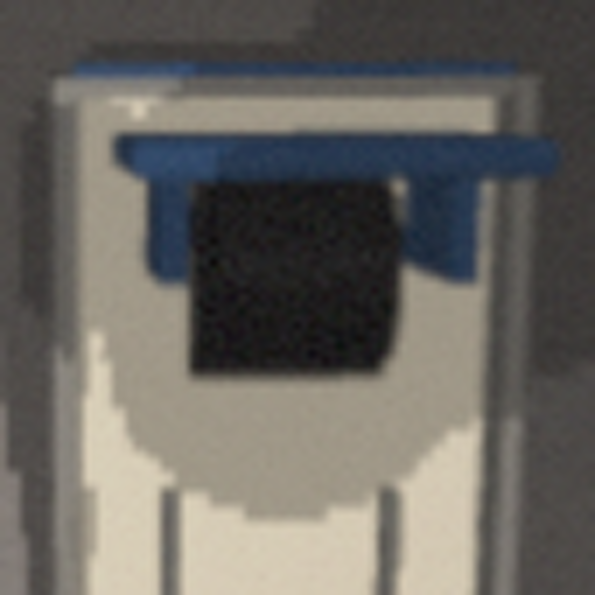

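View pics/w3d.png

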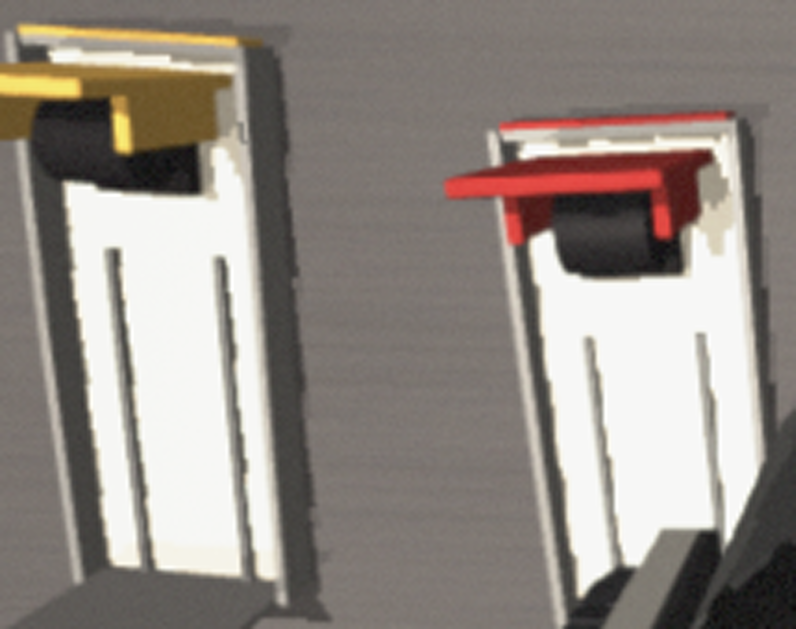

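```bash
python3 - <<'E'
from h import *
np.set_printoptions(precision=4,suppress=True)
c=pickle.load(open("w3.pkl","rb"))
g=lambda p,s,o:np.array(p)/s+o
for n,q in dict(blue=g([(75,70),(517,70)],7,(250,88)),red=g([(500,127),(733,115)],3.7,(0,88)),yellow=g([(18,30),(258,42)],3.7,(0,88))).items():
    L=plane(c,q,.014)[:,:2];m=L.mean(0);d=L[1]-L[0];yaw=np.arctan2(-d[0],d[1])
    print(n,m,np.hypot(*d),yaw,"origin",m+.0325*np.array([np.cos(yaw),np.sin(yaw)]))
c=pickle.load(open("w2.pkl","rb"))
p=np.array([.4746,.137,.0677+.0572])
for k in(-.002,0,.002):print(k,proj(c,[p+[k-.029,0,0],p+[k-.029,0,-.016]],c["position"],c["attitude"])*1.5625)
E
```

```text
blue [0.5262 0.1416] 0.066103647896721 0.02974098461558024 origin [0.5587 0.1426]
red [0.5528 0.0089] 0.06802579696636755 0.06979650285081793 origin [0.5852 0.0111]
yellow [ 0.5305 -0.1309] 0.07292088191362629 -0.04276163406876746 origin [ 0.563  -0.1323]
-0.002 [[398.6694 362.0977]
 [398.474  333.1985]]
0 [[398.4066 371.7674]
 [398.2493 341.6632]]
0.002 [[398.147  381.3174]
 [398.0268 350.0405]]
```

Call:
apply_moves(steps=[0.06,0,0.18,0,0,0,-1,0.13,0,0.38,0,0,0,-1,0.2,0,0.58,0,0,0,-1,0.268,0,0.779,0,0,0,-1,0.268,0.1,0.779,0,0,0,-1])

```text
time: 6.88
eef_pos: [0.4811, 0.1408, 0.197]
eef_rot: [[-0.028, 0.003, -1.0], [1.0, 0.001, -0.028], [0.001, -1.0, -0.003]]
ft_force: [-0.7, 0.1, -1.7]
width: 0.0573
```

Call:
apply_moves(steps=[0,0.22,0,0,0,0,-1,0,0.5,0,0,0,0,-1,0,0.78,0,0,0,0,-1,0,0.94,0,0,0,0,-1,0,0.94,0,0,0,0,-1])

```text
time: 7.5
eef_pos: [0.4807, 0.1392, 0.0522]
eef_rot: [[-0.025, -0.005, -1.0], [1.0, -0.001, -0.025], [-0.001, -1.0, 0.005]]
ft_force: [0.2, 0.5, -2.9]
width: 0.0574
```

Call:
apply_moves(steps=[0,0,0,0,0,0,-1,0,0,0,0,0,0,-1])

```text
time: 7.75
eef_pos: [0.484, 0.1402, 0.0558]
eef_rot: [[-0.025, 0.003, -1.0], [1.0, 0.001, -0.025], [0.001, -1.0, -0.003]]
ft_force: [0.6, -0.1, -2.2]
width: 0.0574
```

```bash
cat > st.py <<'E'
import sys
from h import *
from cell import status
np.set_printoptions(precision=4,suppress=True)
s=status.get_state();o=np.array([float(v) for v in sys.argv[1:3]]);y=float(sys.argv[3]);R=np.array(s["eef_rot"])
u=np.array([np.cos(y),np.sin(y)]);d=s["eef_pos"][:2]-o
print("tray xy of TCP",d@u,d@[-u[1],u[0]],"pos",s["eef_pos"],"tool yaw",np.arctan2(-R[0,0],R[1,0]),"F",s["ft_force"],"w",s["width"])
for X in map(float,sys.argv[4:]):print(X,"delta to tray x",todelta(s,[*(o+X*u),s["eef_pos"][2]]))
E
python3 st.py .5587 .1426 .028 -.0773 .0017
```

```text
tray xy of TCP -0.07475783948593305 -0.0003219564959454947 pos [0.484  0.1402 0.0558] tool yaw 0.025318633256243037 F [ 0.5898 -0.1226 -2.1598] w 0.05741363328882502
-0.0773 delta to tray x [ 0.0021 -0.0001  0.017 ]
0.0017 delta to tray x [ 0.0035  0.0016 -0.5097]
```

Call:
apply_moves(steps=[0,0.01,-0.04,0,0,0,-1,0,0.02,-0.1,0,0,0,-1,0.001,0.03,-0.16,0,0,0,-1,0.002,0.03,-0.21,0,0,0,-1,0.002,0.03,-0.26,0,0,0,-1])

```text
time: 8.38
eef_pos: [0.5206, 0.1409, 0.049]
eef_rot: [[-0.025, -0.003, -1.0], [1.0, -0.0, -0.025], [-0.0, -1.0, 0.003]]
ft_force: [-3.8, -0.5, -2.0]
width: 0.0573
```

Call:
apply_moves(steps=[0,0,-0.05,0,0,0,-1,0,0,-0.11,0,0,0,-1,0,0,-0.17,0,0,0,-1,0.001,0,-0.22,0,0,0,-1,0.002,0,-0.25,0,0,0,-1])

```text
time: 9.0
eef_pos: [0.5585, 0.1422, 0.0492]
eef_rot: [[-0.025, -0.002, -1.0], [1.0, -0.001, -0.025], [-0.0, -1.0, 0.002]]
ft_force: [-6.5, -0.2, -2.5]
width: 0.0574
```

Call:
apply_moves(steps=[0,0,0,0,0,0,-1,0,0,0,0,0,0,-1,0,0,0,0,0,0,-1,0,0,0,0,0,0,-1])

```text
time: 9.5
eef_pos: [0.5581, 0.1422, 0.0493]
eef_rot: [[-0.025, -0.002, -1.0], [1.0, -0.001, -0.025], [-0.0, -1.0, 0.002]]
ft_force: [-5.3, -0.0, -3.6]
width: 0.0568
```

```bash
python3 st.py .5587 .1426 .028 .0017; python3 - <<'E'
from h import *
from cell import capture
s,c=wcap("w4");d=capture("side");pickle.dump(d,open("s4.pkl","wb"))
A=crop(c["img"],130,100,250,190,1.6);B=crop(d["img"],150,190,110,80,7.2)
W=np.zeros((600,800,3),np.uint8);B=crop(d["img"],150,190,120,90,5)
W[:304,:400]=A;W[:450,:]=W[:450,:];
W=np.vstack([A[:150,:],np.zeros((0,400,3),np.uint8)])
cv2.imwrite("pics/w4.png",np.hstack([cv2.resize(B,(600,450)),A[:304,100:300] if 0 else np.zeros((450,1,3),np.uint8)]))
E
```

```text
tray xy of TCP -0.0006325528703179383 -0.0004324474935003414 pos [0.5581 0.1422 0.0493] tool yaw 0.025418763136367473 F [-5.2776 -0.0291 -3.5961] w 0.05675507555026349
0.0017 delta to tray x [ 0.0029 -0.     -0.0155]
```

View pics/w4.png

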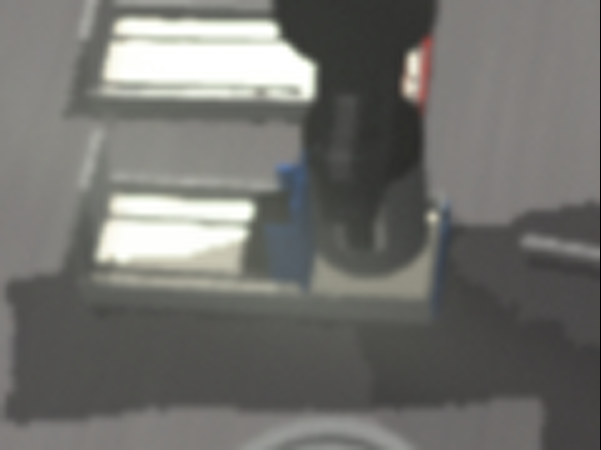

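```bash
python3 - <<'E'
from h import *
for n in("w2","w3","w4"):
    c=pickle.load(open(n+".pkl","rb"));g=c["img"].mean(2)
    print(n,g[215:252,246:264].mean(1).astype(int).tolist())
    r=g[270,150:360].astype(int);print(g[262:268,165:200].mean(0).astype(int).tolist(),g[262:268,310:345].mean(0).astype(int).tolist())
E
```

```text
w2 [84, 84, 84, 85, 84, 85, 85, 85, 82, 80, 77, 65, 49, 39, 38, 39, 38, 39, 38, 38, 40, 39, 39, 40, 39, 39, 38, 39, 40, 44, 48, 49, 48, 46, 44, 43, 44]
[141, 142, 141, 141, 142, 138, 119, 89, 62, 50, 48, 45, 42, 44, 43, 43, 41, 39, 38, 39, 39, 41, 40, 41, 40, 41, 41, 37, 41, 39, 41, 43, 43, 42, 42] [44, 42, 41, 42, 42, 40, 41, 39, 40, 39, 37, 39, 39, 39, 38, 39, 37, 39, 41, 45, 44, 44, 44, 46, 47, 52, 72, 100, 128, 139, 142, 142, 142, 142, 143]
w3 [55, 56, 56, 55, 56, 56, 56, 56, 54, 52, 50, 43, 29, 24, 24, 22, 24, 25, 24, 25, 26, 24, 26, 25, 25, 25, 27, 25, 25, 30, 31, 31, 31, 29, 29, 28, 28]
[95, 95, 94, 94, 95, 98, 88, 64, 48, 39, 35, 30, 31, 28, 28, 29, 25, 26, 28, 26, 29, 26, 26, 24, 26, 26, 25, 26, 27, 27, 29, 26, 29, 29, 28] [28, 27, 28, 27, 27, 29, 28, 25, 25, 28, 21, 25, 26, 27, 23, 24, 26, 26, 27, 31, 29, 27, 27, 31, 32, 33, 46, 68, 87, 92, 94, 93, 95, 94, 95]
w4 [84, 83, 83, 84, 83, 84, 83, 83, 81, 79, 76, 63, 47, 38, 37, 37, 38, 38, 37, 38, 38, 37, 39, 40, 38, 38, 38, 39, 40, 45, 48, 48, 47, 45, 44, 42, 43]
[148, 147, 146, 147, 149, 139, 118, 90, 65, 51, 46, 46, 43, 44, 43, 44, 41, 38, 38, 36, 41, 40, 38, 40, 39, 38, 39, 40, 39, 40, 42, 43, 41, 42, 42] [44, 42, 42, 43, 40, 42, 41, 40, 39, 39, 39, 36, 37, 38, 37, 36, 36, 40, 41, 41, 42, 42, 44, 45, 47, 52, 70, 100, 130, 139, 141, 141, 140, 141, 140]
```

Call:
apply_moves(steps=[0.003,0,-0.02,0,0,0,-1,0.003,0.03,-0.02,0,0,0,-1,0.003,0.06,-0.02,0,0,0,-1,0.003,0.09,-0.02,0,0,0,-1,0.003,0.12,-0.02,0,0,0,-1])

```text
time: 10.22
eef_pos: [0.5615, 0.1428, 0.0317]
eef_rot: [[-0.025, -0.001, -1.0], [1.0, -0.0, -0.025], [-0.0, -1.0, 0.001]]
ft_force: [-6.1, 0.6, -1.2]
width: 0.0572
```

Call:
apply_moves(steps=[0,0,0,0,0,0,-1,0,0,0,0,0,0,-1,0,0.01,0,0,0,0,-1,0,0.01,0,0,0,0,-1])

```text
time: 10.72
eef_pos: [0.5613, 0.1428, 0.0301]
eef_rot: [[-0.025, -0.001, -1.0], [1.0, -0.0, -0.025], [-0.0, -1.0, 0.001]]
ft_force: [-5.4, 0.6, -2.6]
width: 0.0573
```

```bash
python3 st.py .5587 .1426 .028
```

```text
tray xy of TCP 0.0026366945832360803 0.00011651880997041044 pos [0.5613 0.1428 0.0301] tool yaw 0.0254644354220144 F [-5.3981  0.571  -2.5801] w 0.057300730093464196
```

Call:
apply_moves(steps=[0,0.007,0,0,0,0,-1,0,0.014,0,0,0,0,-1,0,0.014,0,0,0,0,-1])

```text
time: 11.1
eef_pos: [0.5616, 0.1428, 0.0282]
eef_rot: [[-0.025, -0.001, -1.0], [1.0, -0.0, -0.025], [-0.0, -1.0, 0.001]]
ft_force: [-6.3, -0.2, -1.5]
width: 0.0571
```

Call:
apply_moves(steps=[0,0.007,0,0,0,0,-1,0,0.007,0,0,0,0,-1])

```text
time: 11.35
eef_pos: [0.5621, 0.1429, 0.0282]
eef_rot: [[-0.025, 0.0, -1.0], [1.0, 0.0, -0.025], [0.0, -1.0, -0.0]]
ft_force: [-6.1, -0.8, 3.7]
width: 0.0574
```

Call:
apply_moves(steps=[0,0.005,0,0,0,0,-1,0,0.005,0,0,0,0,-1])

```text
time: 11.6
eef_pos: [0.5624, 0.1429, 0.0281]
eef_rot: [[-0.025, 0.001, -1.0], [1.0, 0.0, -0.025], [0.0, -1.0, -0.001]]
ft_force: [-6.5, -0.9, 7.5]
width: 0.0572
```

Call:
apply_moves(steps=[0,-0.005,0.01,0,0,0,-1,0,-0.005,0.02,0,0,0,-1,0,-0.005,0.03,0,0,0,-1,0,-0.005,0.03,0,0,0,-1])

```text
time: 12.1
eef_pos: [0.5583, 0.1429, 0.0281]
eef_rot: [[-0.025, 0.002, -1.0], [1.0, 0.0, -0.025], [0.0, -1.0, -0.002]]
ft_force: [-4.4, -0.3, 6.4]
width: 0.0574
```

```bash
python3 st.py .5587 .1426 .028
```

```text
tray xy of TCP -0.00036755414911506223 0.00028414493336278887 pos [0.5583 0.1429 0.0281] tool yaw 0.025250084411856492 F [-4.4474 -0.2589  6.4309] w 0.057368358072028426
```

Standing on the floor, about 2–4 mm off the lip. Release gently.

Call:
apply_moves(steps=[0,0,0,0,0,0,0.38,0,0,0,0,0,0,0.42,0,0,0,0,0,0,0.5,0,0,0,0,0,0,0.7,0,0,0,0,0,0,1])

```text
time: 12.72
eef_pos: [0.5576, 0.1428, 0.0271]
eef_rot: [[-0.025, 0.0, -1.0], [1.0, -0.0, -0.025], [-0.0, -1.0, -0.0]]
ft_force: [-0.8, 1.1, -0.2]
width: 0.0854
```

Call:
apply_moves(steps=[0,0,0,0,0,0,1,0,0,0,0,0,0,1,0,0,0,0,0,0,1])

```text
time: 13.1
eef_pos: [0.5575, 0.1428, 0.0272]
eef_rot: [[-0.025, 0.0, -1.0], [1.0, 0.0, -0.025], [0.0, -1.0, -0.0]]
ft_force: [-0.1, -0.3, -0.4]
width: 0.0853
```

```bash
python3 st.py .5587 .1426 .028;python3 - <<'E'
from h import *
s,c=wcap("w5");g=c["img"].mean(2)
print(g[205:260,246:264].mean(1).astype(int).tolist())
cv2.imwrite("pics/w5.png",crop(c["img"],100,90,312,240,2.5))
E
```

```text
tray xy of TCP -0.0011448313309702653 0.0002222914459571193 pos [0.5575 0.1428 0.0272] tool yaw 0.02537721699185263 F [-0.0558 -0.2709 -0.4471] w 0.08530050681073105
[88, 88, 87, 89, 88, 88, 88, 88, 88, 88, 88, 88, 88, 88, 87, 88, 88, 86, 83, 80, 72, 56, 43, 40, 41, 39, 41, 40, 41, 41, 41, 41, 41, 42, 41, 40, 41, 42, 46, 49, 53, 51, 49, 47, 46, 45, 45, 44, 44, 45, 45, 45, 44, 45, 45]
```

View pics/w5.png

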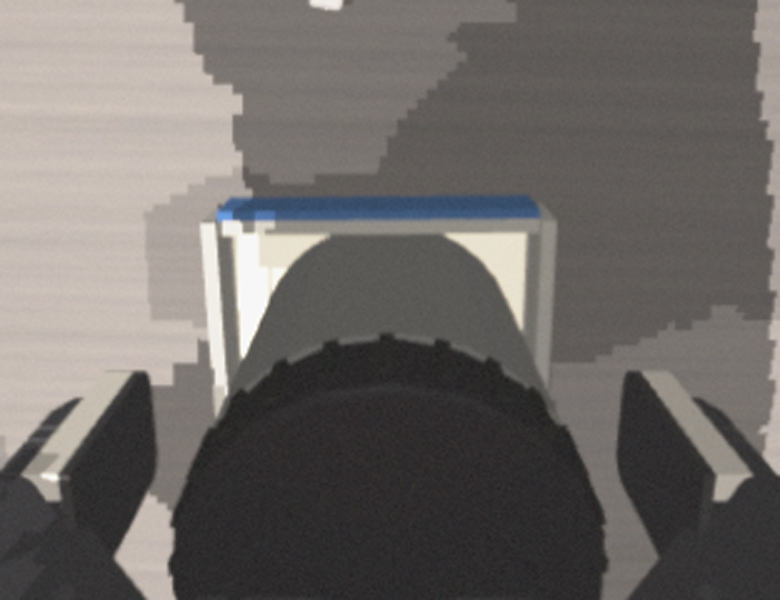

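Call:
apply_moves(steps=[0,-0.1,0,0,0,0,1,0,-0.35,0,0,0,0,1,0,-0.65,0,0,0,0,1,0,-0.9,0,0,0,0,1,0,-1,0,0,0,0,1])

```text
time: 13.78
eef_pos: [0.5591, 0.1432, 0.181]
eef_rot: [[-0.025, 0.006, -1.0], [1.0, 0.001, -0.025], [0.001, -1.0, -0.006]]
ft_force: [0.9, -0.0, 0.0]
width: 0.0855
```

Call:
apply_moves(steps=[-0.15,0,0.08,0,0,0,1,-0.4,0,0.18,0,0,0,1,-0.65,0,0.3,0,0,0,1,-0.85,0,0.4,0,0,0,1])

```text
time: 14.28
eef_pos: [0.4994, 0.0125, 0.1765]
eef_rot: [[-0.025, -0.002, -1.0], [1.0, -0.0, -0.025], [-0.0, -1.0, 0.002]]
ft_force: [0.6, -0.8, 0.3]
width: 0.0853
```

Call:
apply_moves(steps=[-0.2,0,0.1,0,0,0,1,-0.4,0,0.2,0,0,0,1,-0.65,0,0.3,0,0,0,1,-0.85,0,0.4,0,0,0,1])

```text
time: 14.78
eef_pos: [0.4429, -0.1162, 0.1766]
eef_rot: [[-0.025, -0.001, -1.0], [1.0, 0.0, -0.025], [0.0, -1.0, 0.001]]
ft_force: [-0.2, -0.3, -0.9]
width: 0.0853
```

Call:
apply_moves(steps=[-0.2,0,0.1,0,0.05,0,1,-0.4,0,0.2,0,0.1,0,1,-0.65,0,0.3,0,0.15,0,1,-0.85,0,0.4,0,0.19,0,1,-0.85,0,0.4,0,0.19,0,1])

```text
time: 15.4
eef_pos: [0.386, -0.2454, 0.1766]
eef_rot: [[0.273, -0.001, -0.962], [0.962, 0.001, 0.273], [0.0, -1.0, 0.001]]
ft_force: [0.4, 0.4, -0.3]
width: 0.0855
```

Call:
apply_moves(steps=[0,0,0,0,0,0,1,0,0,0,0,0,0,1,0,0,0,0,0,0,1])

```text
time: 15.78
eef_pos: [0.3877, -0.2434, 0.1771]
eef_rot: [[0.268, -0.0, -0.963], [0.963, 0.0, 0.268], [0.0, -1.0, 0.0]]
ft_force: [-0.0, 0.3, 0.1]
width: 0.0854
```

```bash
python3 - <<'E'
from h import *
np.set_printoptions(precision=4,suppress=True)
s,c=wcap("w6");print(s["time"],s["eef_pos"],s["eef_rot"],s["ft_force"])
cv2.imwrite("pics/w6.png",c["img"][:,:,::-1])
q=proj(c,[[.386,-.243,.08]],c["position"],c["attitude"])[0];print("pred",q)
g=cv2.GaussianBlur(c["img"].mean(2).astype(np.uint8),(5,5),0)
x0,y0=int(q[0])-70,int(q[1])-70
H=cv2.HoughCircles(g[y0:y0+140,x0:x0+140],cv2.HOUGH_GRADIENT,1,20,param1=60,param2=12,minRadius=30,maxRadius=44)
if H is not None:
  for h in H[0][:4]: print(h+[x0,y0,0],plane(c,[h[:2]+[x0,y0]],.08))
# same detector on pot a frame for calibration
c=pickle.load(open("w1.pkl","rb"));g=cv2.GaussianBlur(c["img"].mean(2).astype(np.uint8),(5,5),0)
H=cv2.HoughCircles(g[134:274,189:329],cv2.HOUGH_GRADIENT,1,20,param1=60,param2=12,minRadius=30,maxRadius=44)
for h in H[0][:3]: print("a",h+[189,134,0],plane(c,[h[:2]+[189,134]],.08))
E
```

```text
15.775 [ 0.3877 -0.2434  0.1771] [[ 0.268  -0.     -0.9634]
 [ 0.9634  0.0001  0.268 ]
 [ 0.0001 -1.      0.    ]] [-0.0334  0.3282  0.1438]
pred [253.6825 188.3103]
[248.5 188.5  35.5] [[ 0.385 -0.247  0.08 ]]
a [258.5 204.5  36.1] [[0.3955 0.2539 0.08  ]]
```

Call:
apply_moves(steps=[-0.026,0.1,0.005,0,0,0,1,-0.026,0.35,0.005,0,0,0,1,-0.026,0.6,0.005,0,0,0,1,-0.026,0.85,0.005,0,0,0,1,-0.026,1,0.005,0,0,0,1])

```text
time: 16.45
eef_pos: [0.3848, -0.2467, 0.0254]
eef_rot: [[0.269, -0.002, -0.963], [0.963, 0.001, 0.269], [0.001, -1.0, 0.002]]
ft_force: [0.2, -0.6, 0.0]
width: 0.0853
```

Call:
apply_moves(steps=[0,0.03,0,0,0,0,1,0,0.03,0,0,0,0,-1,0,0.03,0,0,0,0,-1,0,0.03,0,0,0,0,-1,0,0.03,0,0,0,0,-1])

```text
time: 17.08
eef_pos: [0.3868, -0.2476, 0.0241]
eef_rot: [[0.269, 0.003, -0.963], [0.963, 0.0, 0.269], [0.001, -1.0, -0.003]]
ft_force: [0.1, 3.8, 6.3]
width: 0.0574
```

Call:
apply_moves(steps=[0,-0.03,0,0,0,0,-1,0,-0.1,0,0,0,0,-1,0,-0.2,0,0,0,0,-1,0,-0.3,0,0,0,0,-1,0,-0.3,0,0,0,0,-1])

```text
time: 17.7
eef_pos: [0.3862, -0.2484, 0.0686]
eef_rot: [[0.27, 0.002, -0.963], [0.963, -0.002, 0.27], [-0.001, -1.0, -0.002]]
ft_force: [0.6, -0.8, -8.5]
width: 0.0571
```

Call:
apply_moves(steps=[0,0,0,0,0,0,-1,0,0,0,0,0,0,-1,0,0,0,0,0,0,-1,0,0,0,0,0,0,-1,0,0,0,0,0,0,-1])

```text
time: 18.32
eef_pos: [0.3855, -0.2477, 0.0675]
eef_rot: [[0.27, -0.0, -0.963], [0.963, 0.0, 0.27], [0.0, -1.0, 0.0]]
ft_force: [-0.6, 0.6, -9.2]
width: 0.0572
```

Call:
apply_moves(steps=[0,0,0,0,0,0,-1])

```text
time: 18.45
eef_pos: [0.3855, -0.2477, 0.0676]
eef_rot: [[0.27, -0.0, -0.963], [0.963, -0.0, 0.27], [-0.0, -1.0, 0.0]]
ft_force: [0.7, -0.6, -8.2]
width: 0.0575
```

Call:
apply_moves(steps=[0,0,0,0,0,0,-1])

```text
time: 18.58
eef_pos: [0.3855, -0.2477, 0.0677]
eef_rot: [[0.27, 0.0, -0.963], [0.963, -0.0, 0.27], [-0.0, -1.0, -0.0]]
ft_force: [0.0, -1.2, -8.0]
width: 0.0573
```

Call:
apply_moves(steps=[0,-0.15,0,0,0,0,-1,0,-0.4,0,0,0,0,-1,0,-0.65,0,0,0,0,-1,0,-0.85,0,0,0,0,-1,0.05,-0.95,-0.03,0,0,0,-1])

```text
time: 19.2
eef_pos: [0.3923, -0.2423, 0.2122]
eef_rot: [[0.271, 0.003, -0.963], [0.963, -0.002, 0.271], [-0.001, -1.0, -0.003]]
ft_force: [-0.6, -0.8, -8.1]
width: 0.0574
```

Call:
apply_moves(steps=[0.12,0,-0.06,0,0,0,-1,0.25,0,-0.12,0,0,0,-1,0.4,0,-0.2,0,0,0,-1,0.54,0,-0.27,0,0,0,-1,0.68,0,-0.34,0,0,0,-1])

```text
time: 19.82
eef_pos: [0.4687, -0.1565, 0.2099]
eef_rot: [[0.27, -0.001, -0.963], [0.963, 0.0, 0.27], [-0.0, -1.0, 0.001]]
ft_force: [-0.1, -0.6, -7.8]
width: 0.0571
```

Call:
apply_moves(steps=[0.15,0,-0.07,0,0,0,-1,0.3,0,-0.14,0,0,0,-1,0.45,0,-0.21,0,0,0,-1,0.6,0,-0.28,0,0,0,-1,0.7,0,-0.34,0,0,0,-1])

```text
time: 20.45
eef_pos: [0.5462, -0.069, 0.2097]
eef_rot: [[0.269, -0.001, -0.963], [0.963, 0.0, 0.269], [-0.0, -1.0, 0.001]]
ft_force: [-0.1, -0.5, -8.6]
width: 0.0571
```

Call:
apply_moves(steps=[0.15,0,-0.07,0,-0.05,0,-1,0.3,0,-0.14,0,-0.1,0,-1,0.45,0,-0.21,0,-0.15,0,-1,0.6,0,-0.28,0,-0.2,0,-1,0.65,0,-0.33,0,-0.219,0,-1])

```text
time: 21.08
eef_pos: [0.6204, 0.0116, 0.2094]
eef_rot: [[-0.073, -0.001, -0.997], [0.997, -0.0, -0.073], [-0.0, -1.0, 0.001]]
ft_force: [-1.3, -0.4, -8.7]
width: 0.0575
```

Call:
apply_moves(steps=[0,0,0,0,0,0,-1,0,0,0,0,0,0,-1,0,0,0,0,0,0,-1,0,0,0,0,0,0,-1])

```text
time: 21.58
eef_pos: [0.6196, 0.0101, 0.2104]
eef_rot: [[-0.07, 0.0, -0.998], [0.998, -0.0, -0.07], [-0.0, -1.0, -0.0]]
ft_force: [-0.4, 0.2, -8.3]
width: 0.0573
```

```bash
python3 - <<'E'
from h import *
np.set_printoptions(precision=4,suppress=True)
s,c=wcap("w7");print(s["time"],s["eef_pos"],s["eef_rot"],s["ft_force"],s["width"])
u=np.array([np.cos(.07),np.sin(.07)]);v=np.array([-u[1],u[0]]);o=np.array([.5852,.0111])
q=proj(c,[[*(o-.0325*u+k*v),.014] for k in(.033,-.033)],c["position"],c["attitude"]);print(q)
x0,y0=(q.mean(0)-[50,30]).astype(int);print(x0,y0)
hsv=cv2.cvtColor(c["img"],cv2.COLOR_RGB2HSV);m=((hsv[...,0]<8)|(hsv[...,0]>172))&(hsv[...,1]>110)&(hsv[...,2]>50)
a=m[y0:y0+60,x0:x0+100];n,l,st,ce=cv2.connectedComponentsWithStats(a.astype(np.uint8));print(st,ce)
B=crop(c["img"],x0,y0,100,100,6);cv2.imwrite("pics/w7.png",B)
for n in("w2","w7"):
    g=pickle.load(open(n+".pkl","rb"))["img"].mean(2)
    print(n,g[215:252,246:264].mean(1).astype(int).tolist())
    print(g[262:268,165:200].mean(0).astype(int).tolist(),g[262:268,310:345].mean(0).astype(int).tolist())
E
```

```text
21.575 [0.6196 0.0101 0.2104] [[-0.07    0.0001 -0.9975]
 [ 0.9975 -0.0001 -0.07  ]
 [-0.0001 -1.     -0.0001]] [-0.4353  0.2056 -8.2525] 0.05732676221694888
[[288.5745 103.0114]
 [225.6169 103.0207]]
207 73
[[   0    0  100   60 5320]
 [  18   29   63    2  125]
 [  19   40   61   20  555]] [[49.5481 27.8267]
 [48.752  29.504 ]
 [49.2072 45.5387]]
w2 [84, 84, 84, 85, 84, 85, 85, 85, 82, 80, 77, 65, 49, 39, 38, 39, 38, 39, 38, 38, 40, 39, 39, 40, 39, 39, 38, 39, 40, 44, 48, 49, 48, 46, 44, 43, 44]
[141, 142, 141, 141, 142, 138, 119, 89, 62, 50, 48, 45, 42, 44, 43, 43, 41, 39, 38, 39, 39, 41, 40, 41, 40, 41, 41, 37, 41, 39, 41, 43, 43, 42, 42] [44, 42, 41, 42, 42, 40, 41, 39, 40, 39, 37, 39, 39, 39, 38, 39, 37, 39, 41, 45, 44, 44, 44, 46, 47, 52, 72, 100, 128, 139, 142, 142, 142, 142, 143]
w7 [58, 57, 57, 57, 56, 56, 62, 65, 56, 39, 26, 24, 20, 23, 23, 21, 23, 23, 22, 24, 24, 22, 22, 24, 23, 22, 24, 29, 29, 28, 27, 26, 26, 25, 26, 25, 25]
[114, 114, 114, 115, 113, 106, 89, 65, 46, 37, 31, 30, 23, 27, 25, 25, 24, 23, 25, 21, 24, 23, 29, 31, 31, 32, 34, 34, 34, 38, 39, 38, 40, 38, 37] [24, 22, 23, 25, 23, 25, 22, 26, 23, 22, 23, 21, 20, 20, 25, 21, 26, 20, 21, 27, 24, 23, 25, 30, 29, 30, 42, 59, 76, 83, 83, 85, 84, 84, 84]
```

View pics/w7.png

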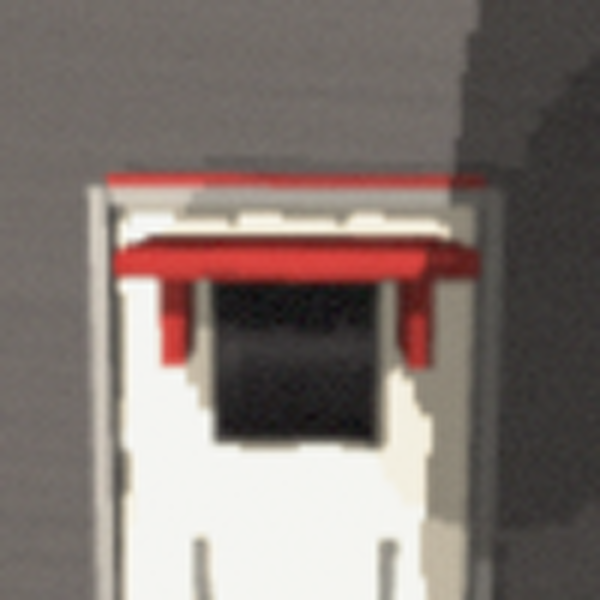

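Call:
apply_moves(steps=[0,0,0.15,0,0,0,-1,0,0,0.35,0,0,0,-1,0.01,0,0.55,0,0,0,-1,0.017,0,0.742,0,0,0,-1,0.017,0.1,0.742,0,0,0,-1])

```text
time: 22.25
eef_pos: [0.5075, 0.0051, 0.1968]
eef_rot: [[-0.071, 0.002, -0.998], [0.998, -0.0, -0.071], [-0.0, -1.0, -0.002]]
ft_force: [1.6, -0.1, -8.8]
width: 0.0574
```

Call:
apply_moves(steps=[0,0.22,0,0,0,0,-1,0,0.45,0,0,0,0,-1,0,0.7,0,0,0,0,-1,0,0.88,0,0,0,0,-1,0,0.95,0,0,0,0,-1])

```text
time: 22.88
eef_pos: [0.5078, 0.0052, 0.0508]
eef_rot: [[-0.071, -0.003, -0.997], [0.998, -0.0, -0.071], [0.0, -1.0, 0.003]]
ft_force: [-0.2, -0.6, -7.4]
width: 0.0574
```

Call:
apply_moves(steps=[0,0,0,0,0,0,-1,0,0,0,0,0,0,-1,0,0,0,0,0,0,-1])

```text
time: 23.25
eef_pos: [0.51, 0.0053, 0.054]
eef_rot: [[-0.071, 0.003, -0.997], [0.997, 0.0, -0.071], [-0.0, -1.0, -0.003]]
ft_force: [-0.4, 0.2, -8.0]
width: 0.0575
```

```bash
python3 st.py .5847 .0101 .07 -.0765 .003
```

```text
tray xy of TCP -0.07486553684978486 0.00046078942843422177 pos [0.51   0.0053 0.054 ] tool yaw 0.07094667335595056 F [-0.4481  0.1755 -7.975 ] w 0.05752133326942261
-0.0765 delta to tray x [-0.0031 -0.      0.0109]
0.003 delta to tray x [-0.0036  0.0016 -0.5191]
```

Call:
apply_moves(steps=[-0.001,0.01,-0.04,0,0,0,-1,-0.002,0.02,-0.1,0,0,0,-1,-0.003,0.02,-0.16,0,0,0,-1,-0.003,0.02,-0.21,0,0,0,-1,-0.004,0.02,-0.27,0,0,0,-1])

```text
time: 23.88
eef_pos: [0.548, 0.0076, 0.0489]
eef_rot: [[-0.071, -0.004, -0.997], [0.997, 0.0, -0.071], [0.0, -1.0, 0.004]]
ft_force: [-4.6, -0.6, -8.7]
width: 0.0569
```

Call:
apply_moves(steps=[0,0,-0.05,0,0,0,-1,0,0,-0.11,0,0,0,-1,0,0,-0.17,0,0,0,-1,0,0,-0.22,0,0,0,-1,0,0,-0.26,0,0,0,-1])

```text
time: 24.5
eef_pos: [0.5872, 0.0102, 0.0489]
eef_rot: [[-0.071, -0.003, -0.997], [0.997, -0.0, -0.071], [-0.0, -1.0, 0.003]]
ft_force: [-6.6, 0.0, -8.8]
width: 0.0573
```

Call:
apply_moves(steps=[0,0,0,0,0,0,-1,0,0,0,0,0,0,-1,0,0,0,0,0,0,-1,0,0,0,0,0,0,-1])

```text
time: 25.0
eef_pos: [0.5868, 0.0102, 0.049]
eef_rot: [[-0.071, -0.003, -0.997], [0.997, -0.0, -0.071], [-0.0, -1.0, 0.003]]
ft_force: [-5.6, -1.1, -9.2]
width: 0.0578
```

```bash
python3 st.py .5847 .0101 .07 .003; python3 - <<'E'
from h import *
s,c=wcap("w8");g=c["img"].mean(2);print(g[215:252,246:264].mean(1).astype(int).tolist())
u=np.array([np.cos(.07),np.sin(.07)]);v=np.array([-u[1],u[0]]);o=np.array([.5847,.0101])
print(proj(c,[[*(o-.0325*u+k*v),.014] for k in(.033,0,-.033)],c["position"],c["attitude"]))
hsv=cv2.cvtColor(c["img"],cv2.COLOR_RGB2HSV);m=((hsv[...,0]<8)|(hsv[...,0]>172))&(hsv[...,1]>110)&(hsv[...,2]>50)
n,l,st,ce=cv2.connectedComponentsWithStats(m.astype(np.uint8));print(*[(a.tolist(),b.round(1)) for a,b in zip(st,ce) if 50<a[4]<5000])
E
```

```text
tray xy of TCP 0.002129269711559759 -4.482961934432627e-05 pos [0.5868 0.0102 0.049 ] tool yaw 0.0708116585372718 F [-5.5644 -1.0661 -9.1935] w 0.05779153837394961
0.003 delta to tray x [ 0.0003 -0.     -0.0058]
[60, 60, 58, 54, 51, 54, 65, 69, 59, 38, 26, 23, 25, 24, 22, 22, 21, 22, 25, 25, 28, 28, 25, 25, 24, 27, 34, 44, 46, 44, 41, 38, 37, 36, 36, 36, 36]
[[310.6751103  162.07704008]
 [253.5629196  162.00659523]
 [196.46163631 162.03002214]]
([196, 158, 115, 7, 782], array([253.2, 161. ]))
```

Call:
apply_moves(steps=[0,0,-0.01,0,0,0,-1,0,0.03,-0.015,0,0,0,-1,0,0.06,-0.015,0,0,0,-1,0,0.09,-0.015,0,0,0,-1,0,0.12,-0.015,0,0,0,-1])

```text
time: 25.68
eef_pos: [0.5896, 0.0104, 0.0314]
eef_rot: [[-0.071, -0.001, -0.997], [0.997, -0.0, -0.071], [-0.0, -1.0, 0.001]]
ft_force: [-5.6, -0.1, -7.1]
width: 0.0574
```

Call:
apply_moves(steps=[0,0,0,0,0,0,-1,0,0,0,0,0,0,-1,0,0.007,0,0,0,0,-1,0,0.007,0,0,0,0,-1])

```text
time: 26.18
eef_pos: [0.5894, 0.0104, 0.0302]
eef_rot: [[-0.071, -0.002, -0.997], [0.997, -0.0, -0.071], [0.0, -1.0, 0.002]]
ft_force: [-6.0, -0.3, -7.9]
width: 0.0574
```

Call:
apply_moves(steps=[0,0.007,0,0,0,0,-1,0,0.007,0,0,0,0,-1])

```text
time: 26.42
eef_pos: [0.5895, 0.0104, 0.0293]
eef_rot: [[-0.071, -0.002, -0.997], [0.997, -0.0, -0.071], [0.0, -1.0, 0.002]]
ft_force: [-6.1, 0.2, -8.0]
width: 0.0571
```

Call:
apply_moves(steps=[0,0.005,0,0,0,0,-1,0,0.005,0,0,0,0,-1])

```text
time: 26.68
eef_pos: [0.5895, 0.0104, 0.0286]
eef_rot: [[-0.071, -0.002, -0.997], [0.997, -0.0, -0.071], [0.0, -1.0, 0.002]]
ft_force: [-5.0, -1.2, -6.8]
width: 0.0574
```

Call:
apply_moves(steps=[0,0.005,0,0,0,0,-1,0,0.005,0,0,0,0,-1])

```text
time: 26.92
eef_pos: [0.5898, 0.0105, 0.0283]
eef_rot: [[-0.071, -0.001, -0.997], [0.997, -0.0, -0.071], [0.0, -1.0, 0.001]]
ft_force: [-6.4, 0.1, -5.3]
width: 0.0575
```

Call:
apply_moves(steps=[0,0.006,0,0,0,0,-1,0,0.006,0,0,0,0,-1])

```text
time: 27.18
eef_pos: [0.5903, 0.0105, 0.0283]
eef_rot: [[-0.071, 0.0, -0.997], [0.997, 0.0, -0.071], [0.0, -1.0, -0.0]]
ft_force: [-6.5, -1.1, -2.1]
width: 0.0574
```

Call:
apply_moves(steps=[0,0.005,0,0,0,0,-1,0,0.005,0.012,0,0,0,-1,0,0.005,0.024,0,0,0,-1,0,0.005,0.035,0,0,0,-1,0,0.005,0.035,0,0,0,-1])

```text
time: 27.8
eef_pos: [0.5867, 0.0103, 0.0282]
eef_rot: [[-0.071, 0.004, -0.997], [0.997, 0.0, -0.071], [-0.0, -1.0, -0.004]]
ft_force: [-3.7, 0.2, 5.9]
width: 0.0572
```

```bash
python3 st.py .5847 .0101 .07
```

```text
tray xy of TCP 0.0020288469852330726 8.526084107606587e-06 pos [0.5867 0.0103 0.0282] tool yaw 0.07099148539563063 F [-3.7497  0.2185  5.9004] w 0.057151142106053314
```

Floor force about 14 N, pot about 3 to 5 mm off the lip. Release as before.

Call:
apply_moves(steps=[0,0,0,0,0,0,0.38,0,0,0,0,0,0,0.42,0,0,0,0,0,0,0.5,0,0,0,0,0,0,0.7,0,0,0,0,0,0,1])

```text
time: 28.42
eef_pos: [0.5852, 0.0101, 0.0264]
eef_rot: [[-0.071, 0.0, -0.997], [0.997, -0.0, -0.071], [-0.0, -1.0, -0.0]]
ft_force: [0.2, 0.6, -0.4]
width: 0.0855
```

Call:
apply_moves(steps=[0,0,0,0,0,0,1,0,0,0,0,0,0,1,0,0,0,0,0,0,1])

```text
time: 28.8
eef_pos: [0.585, 0.0101, 0.0264]
eef_rot: [[-0.071, -0.0, -0.997], [0.997, 0.0, -0.071], [0.0, -1.0, 0.0]]
ft_force: [0.5, -0.8, -0.7]
width: 0.0854
```

```bash
python3 st.py .5847 .0101 .07;python3 - <<'E'
from h import *
for n in("w5",None):
    c=pickle.load(open(n+".pkl","rb")) if n else wcap("w9")[1]
    g=c["img"].mean(2);print(g[210:252,246:264].mean(1).astype(int).tolist())
    r=g[300:306].mean(0).astype(int);print(r[155:185].tolist(),r[325:355].tolist())
E
```

```text
tray xy of TCP 0.00032361113230208727 -2.670249976759798e-06 pos [0.585  0.0101 0.0264] tool yaw 0.07090000547169785 F [ 0.469  -0.8252 -0.7039] w 0.08543858906849014
[88, 88, 88, 88, 88, 88, 88, 88, 88, 87, 88, 88, 86, 83, 80, 72, 56, 43, 40, 41, 39, 41, 40, 41, 41, 41, 41, 41, 42, 41, 40, 41, 42, 46, 49, 53, 51, 49, 47, 46, 45, 45]
[188, 188, 189, 188, 189, 188, 189, 189, 189, 189, 189, 189, 184, 161, 119, 58, 45, 44, 43, 44, 44, 43, 43, 44, 44, 45, 43, 44, 43, 43] [43, 44, 45, 44, 44, 42, 44, 43, 44, 44, 44, 44, 42, 44, 43, 50, 77, 105, 114, 115, 114, 115, 114, 113, 114, 114, 114, 113, 114, 114]
[102, 102, 103, 102, 102, 102, 102, 102, 102, 97, 95, 94, 102, 117, 123, 98, 56, 43, 42, 42, 42, 41, 41, 43, 42, 44, 46, 49, 49, 46, 43, 44, 47, 58, 74, 79, 74, 69, 64, 61, 60, 60]
[168, 169, 168, 168, 167, 169, 169, 169, 168, 170, 169, 167, 151, 104, 53, 39, 41, 40, 37, 39, 39, 41, 38, 42, 39, 39, 40, 40, 39, 38] [40, 39, 38, 40, 38, 37, 41, 38, 40, 39, 41, 38, 39, 39, 38, 40, 52, 72, 97, 105, 107, 106, 106, 106, 106, 106, 105, 106, 106, 106]
```

Call:
apply_moves(steps=[0,-0.1,0,0,0,0,1,0,-0.35,0,0,0,0,1,0,-0.65,0,0,0,0,1,0,-0.9,0,0,0,0,1,0,-1,0,0,0,0,1])

```text
time: 29.48
eef_pos: [0.5867, 0.0102, 0.1803]
eef_rot: [[-0.071, 0.006, -0.997], [0.997, 0.0, -0.071], [-0.0, -1.0, -0.006]]
ft_force: [1.0, -0.1, -0.6]
width: 0.0853
```

Call:
apply_moves(steps=[0.1,0,0,0,0,0,1,0.25,0,0,0,0,0,1,0.4,0,0,0,0,0,1,0.4,0,0,0,0,0,1,0.4,0,0,0,0,0,1])

```text
time: 30.1
eef_pos: [0.5799, 0.0701, 0.1749]
eef_rot: [[-0.072, -0.003, -0.997], [0.997, -0.001, -0.072], [-0.0, -1.0, 0.003]]
ft_force: [-0.5, 0.1, 0.7]
width: 0.0853
```

Call:
apply_moves(steps=[0,0,0,0,0,0,1,0,0,0,0,0,0,1,0,0,0,0,0,0,1])

```text
time: 30.48
eef_pos: [0.5809, 0.0695, 0.1765]
eef_rot: [[-0.07, 0.0, -0.998], [0.998, -0.0, -0.07], [-0.0, -1.0, -0.0]]
ft_force: [-0.4, 0.1, 0.3]
width: 0.0855
```

```bash
python3 - <<'E'
from h import *
np.set_printoptions(precision=4,suppress=True)
s,c=wcap("w10");print(s["time"],s["eef_pos"],s["ft_force"])
g=cv2.GaussianBlur(c["img"].mean(2).astype(np.uint8),(5,5),0)
for n,o,y in(("red",(.5847,.0101),.07),("blue",(.5587,.1416),.028)):
    q=proj(c,[[*o,.084]],c["position"],c["attitude"])[0];x0,y0=np.maximum((q-65).astype(int),0);print(n,q)
    H=cv2.HoughCircles(g[y0:y0+130,x0:x0+130],cv2.HOUGH_GRADIENT,1,20,param1=60,param2=10,minRadius=30,maxRadius=46)
    u=np.array([np.cos(y),np.sin(y)]);v=np.array([-u[1],u[0]])
    for h in ([] if H is None else H[0][:3]):
        d=plane(c,[h[:2]+[x0,y0]],.084)[0,:2]-o;print(h+[x0,y0,0],"tray xy",d@u,d@v)
from cell import capture
t=capture("side");p=pickle.load(open("side.pkl","rb"))
d=cv2.absdiff(t["img"],p["img"]).max(2)>60;n,l,st,ce=cv2.connectedComponentsWithStats(cv2.morphologyEx(d.astype(np.uint8),cv2.MORPH_OPEN,np.ones((3,3))))
print("side changes",[(a.tolist(),b.round().tolist()) for a,b in zip(st[1:],ce[1:]) if a[4]>25])
E
```

```text
30.475 [0.5809 0.0695 0.1765] [-0.3751  0.0928  0.2873]
red [177.7632 191.3738]
[179.5 189.5  36.6] tray xy -0.0015269318976449393 0.0014697244722196852
[198.5 181.5  45.4] tray xy -0.00797818609910131 0.016714728111541642
[206.5 250.5  45.4] tray xy 0.0509804581707511 0.020425033509338525
blue [348.8979 170.489 ]
[348.5 168.5  37.7] tray xy -0.0015449364575822154 -0.0004990174177215713
[330.5 158.5  33. ] tray xy -0.008684577226989808 -0.015258232753963262
[320.5 230.5  30.8] tray xy 0.05062143079705414 -0.017043431559067266
side changes [([178, 0, 51, 54, 1970], [202.0, 28.0]), ([240, 0, 72, 13, 711], [276.0, 5.0]), ([322, 0, 14, 4, 44], [328.0, 1.0]), ([410, 0, 8, 11, 58], [413.0, 4.0]), ([426, 0, 64, 38, 1462], [463.0, 15.0]), ([494, 0, 18, 141, 1709], [504.0, 64.0]), ([419, 45, 61, 27, 1152], [450.0, 58.0]), ([480, 44, 12, 59, 460], [486.0, 72.0]), ([193, 51, 24, 15, 287], [205.0, 57.0]), ([196, 105, 12, 8, 74], [200.0, 108.0]), ([492, 105, 3, 9, 27], [493.0, 109.0]), ([433, 111, 28, 38, 402], [442.0, 129.0]), ([196, 116, 33, 22, 413], [213.0, 126.0]), ([291, 124, 20, 31, 386], [301.0, 141.0]), ([205, 137, 17, 19, 204], [214.0, 146.0]), ([470, 139, 8, 6, 42], [474.0, 141.0]), ([205, 157, 14, 15, 185], [212.0, 164.0]), ([473, 176, 33, 26, 496], [490.0, 190.0]), ([197, 178, 35, 32, 606], [214.0, 194.0]), ([470, 182, 4, 9, 28], [471.0, 186.0]), ([404, 199, 17, 5, 69], [412.0, 201.0]), ([446, 207, 66, 40, 1852], [483.0, 229.0]), ([169, 214, 112, 47, 2108], [221.0, 238.0]), ([283, 239, 31, 11, 207], [299.0, 243.0]), ([450, 255, 30, 27, 405], [464.0, 271.0]), ([434, 268, 53, 58, 1435], [455.0, 295.0]), ([487, 271, 5, 6, 26], [489.0, 274.0]), ([431, 319, 27, 34, 586], [442.0, 337.0]), ([331, 341, 7, 13, 55], [334.0, 347.0]), ([340, 343, 6, 5, 26], [342.0, 345.0]), ([317, 366, 37, 18, 582], [335.0, 375.0])]
```

Both pots are upright against their lips, about -1.5 mm along and within 1.5 mm across. The gripper is clear, so I am handing in.

```bash
python3 -c "
from cell import manip
print(manip.hand_in())"
```

```text
the job is handed in; nothing more can be done
None
```

I loaded both pots and handed the job in at about 30.5 s of the 58 s allowed; the hand-in gives no verdict.

- **Left pot (y ≈ +0.25 m):** it weighed about 2 N (0.20 kg, hollow hub), so it went into the blue tray.
- **Right pot (y ≈ −0.25 m):** it weighed about 8.3 N (0.85 kg, solid hub), so it went into the red tray.

For each, I pushed the paddle back and lowered the pot until the wrist force showed it on the floor, at an estimated 9 to 15 N at most. I then eased it towards the lip and opened the fingers slowly.

**Last checks:**
- **Position:** circle fits in the wrist picture put both lids at −1.5 mm along the tray. Across, red is +1.5 mm and blue −0.5 mm, all within tolerance. The fits gave weaker circles as well; I took the strongest, which also matched the lid's expected size.
- **Pictures:** after release, the blue pot's picture showed it upright behind the lip. I had no views left for red, so I compared its brightness profiles with blue's, and they matched.
- **Gripper:** it ended about 90 mm above the lids, with the wrist force near zero.

**Where checks fell short:**
- **Camera disagreement:** the overhead camera read 3 to 5 mm off sideways from the wrist camera, so I used the wrist camera for placing.
- **Bystanders:** I did not measure them at the end. The before-and-after side pictures were too mixed with arm shadows to show anything, but no forces suggested I touched any of them.

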